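# Tuck the flip-top flap under its lip

## Robot

A 7-joint arm with a two-finger parallel gripper is mounted at the origin on the work surface. World frame = base frame: x ahead of the robot, y to its left, z up, the work surface at z = 0. Lengths are in mm, angles in rad, forces in N, time in s.
With the tool pointing down it reaches from about 400 to 925 mm from the base axis. Payload 4.1 kg.
Tool frame: the origin (TCP) lies at the very end of the fingers, on their centre line; the grasp point (between the pads) lies 19 mm behind it (bot.tcp_to_grasp is the z of the grasp point in the tool frame, in mm); z points along the fingers, y is the line along which they close (so a half turn about z gives the same grasp; the last joint's range is limited). The gripper opens to 85 mm and grips with 20 to 120 N. Pads are 22 mm wide; open, the fingers measure 114 mm over their backs; the gripper's body (76 mm by 85 mm) begins 54 mm behind the grasp point. The pads swing forward as they close: fully open they stand 13 mm farther back than shut.
Start: joints at [1.031, 0.398, 0.045, 1.537, -0.019, 1.207, -0.051], TCP at [277.372, -587.889, 197.747] pointing down, gripper open.
Joint ranges: [-2.82, 2.82], [-0.49, 2.23], [-1.37, 1.46], [0, 2.46], [-1.36, 4.5], [0.23, 2], [-2.94, 2.94]. Speed limits (rad/s): [2.57, 2.57, 3.14, 3.14, 3.14, 3.14, 3.14].

## Interface

Orientations are given as a unit quaternion [w, x, y, z].
In Python, from rig import bot, cams gives the robot as it stands. The module is installed in compiled form; this text tells all that it offers.
- The arm moves only by the tool carry_out, never from a script. Its argument "plan" is a list of rows, each a list of 7 numbers: the turn, a rotation vector about the tool's x, y, z each as a share of 2 pi rad, from -1 to 1, then the shift along the tool's x, y, z each as a share of 0.6 m, from -1 to 1, then the opening, from 0 (shut) to 1 (fully open). A call has 1 to 8 rows; each row is the pose to reach, as a shift and turn from the pose commanded when the call began, along the tool's axes at that moment, turning the shorter way round; what a row does not reach only later rows make up. A row lasts 1/12 s, in which the tool goes at most 41.7 mm and 7.16 degrees, less where a joint would pass 70% of its speed; a pose out of reach is approached as far as the arm can. A call with a number of a shift or a turn outside -1 to 1 is refused whole. A call with a gripper value outside its range is refused whole. The fingers move at their own pace and stop on an object; the grip force is fixed at half the most. Time passes only in rows, so rows that repeat a pose let the fingers close. It gives the time, the measured TCP pose, the force, the opening and the grip force at its end, in the units of the state.
- bot.get_obs(): the state, without advancing time (a new reading comes with each control period).
- cams.camera(name): name is "scene" or "top" or "wrist"; returns (picture, depth): 384x512x3 uint8, blue, green, red; 384x512 float32, mm along the optical axis (not along the pixel's ray), 0 where there is no reading.
- cams.camera_model(name): a dict with "K" (3x3 intrinsics, pixels), "world_to_cam" (4x4, takes a point from world to camera coordinates). Camera axes: x right, y down, z forward; pixel columns grow to the right and rows downward; lengths in mm; the calibration is good to about 2 mm. A picture is of the moment at which its call begins: read the wrist's pose just before it. camera_model takes no time and is no camera call; for the wrist camera it gives the pose at the moment of the call.
- bot.hand_in(): hands the job in; it is judged then, once.
The state is a dict: "t": time; "joint_positions": joint angles; "joint_velocities": joint speeds; "joint_efforts": joint torques, N m; "ee_pos": TCP position; "tcp_rot": TCP orientation; "ft_force": force on the tool from outside, world axes, zero at the start; "moment": the same for the moment, N m; "width": opening from 0.0 (shut) to 1.0 (fully open); "grasp_force": force on a finger pad.
Only numpy, scipy, OpenCV 4.12 (cv2) and the standard library are available. Lean on these libraries where they do the work, as an engineer would, in place of code of your own. Each camera call takes 0.05 s, during which the arm holds its last target. There are 200 camera calls.

## Task

Close the purple flip-top container without picking anything up: with the fingertips, push the standing flap over until it lies flat on the lid, keep it pressed down and push it along so that its free edge slides fully home beneath the retaining lip, then let go so that it stays tucked. The container stays on the counter about where it stands, and the blender jar, the tumbler and the spoon are left alone.

Things in the scene. Friction and masses are not known exactly. Their poses are not given: they have to be found in the camera images.
- container: purple plastic box, 150 x 120 x 85 mm (x, y, z), full, about 0.95 kg, loose on the counter. Origin: centre of its underside; x from the hinge side to the lip side, y along the hinge, z up. Its deck is flat at z = 85 mm with a pour opening in the middle. A rigid flap is hinged near the -x end: closed it lies along +x over the deck; open it stands up or leans back over the -x side
- flap_fold (a joint): fold angle of the flap, rad: 0 = flat (stop), 1.57 = upright, 2.3 = leaning fully back (stop). Weak spring and friction: it rests anywhere between about 1.4 and 2.3, but let go when flat and not tucked it springs up to about 1.1; about 1 N at mid flap holds it flat. Tucked and let go, it may rise against the lip, to at most about 0.04
- flap_slide (a joint): how far the flap has slid along its own plane out of its slotted hinge, m: 0 = fully in (starts so), 0.016 = fully out, away from the hinge (stop); about 1.5 N of friction, stays where left. At 0 the flap folds down just clear of the lip (edge 2 mm short of its flare, 6 mm short of lip_edge); at 0.016 the flat flap's edge is 10 mm beneath the lip
- hinge_line (a point): middle of the hinge axis, fixed in the container at x = -55, y = 0, z = 88 mm; axes as the container's
- lip_edge (a point): middle of the lip's lower front edge, fixed in the container at x = 41, y = 0, z = 93.5 mm. The lip is a ledge near the container's +x end, 70 mm wide (y), 24 mm deep, open towards the hinge, underside 8.5 mm and top 12.5 mm above the deck, its back wall at x = 57 mm. Its mouth is flared upward, the flare reaching 4 mm nearer the hinge
- flap_edge (a point): middle of the flap's free edge, on its outer face (the top face when closed), 90 mm from the hinge axis when slid in. The flap is 90 mm wide (y) and 4 mm thick, its mid-plane passes through the hinge axis; x axis from the hinge to the free edge, z axis out of the outer face
- flap_ridge (a point): foot of the push ridge on the flap's outer face, 56 mm from the hinge axis when slid in: a straight ridge over the whole width, 8 mm high, its upright face towards the hinge, sloping down towards the free edge over 16 mm. A fingertip can push on the upright face; axes as the flap's
- blender_jar: glass blender jar with a black foot, 120 mm across at the rim, 190 mm tall, with a handle to 92 mm from its axis at its +y side; origin: centre of its underside. To be left alone
- tumbler: plain steel tumbler, 76 mm across, 125 mm tall; origin: centre of its underside. To be left alone
- spoon: wooden spoon 260 mm long lying on the counter along its x axis, beyond the container; origin: underside near its middle. To be left alone
Things that resemble listed ones, but are neither listed nor needed, are in the scene too. Leave any green look-alike of the container alone.

How it is judged (in metres and radians):
On the way, in this order (a step that is already met when the one before it is completed fails the run):
1. the flap is folded down flat, not yet under the lip (value of joint flap_fold below 0.1 rad and value of joint flap_slide below 0.008 m).
2. the flap's edge is beneath the lip (value of joint flap_fold below 0.07 rad and value of joint flap_slide above 0.0115 m), for 0.2 s.
At the end, for the whole second after the job is handed in: the flap lies flat (fold angle under 0.07 rad) with its free edge at least 5 mm beneath the lip (slid out by more than 11.5 mm of 16), and stays so when let go; the container stands upright and still on the counter (all of step 2 and z of flap_edge in the frame of lip_edge below 0.002 m and x of flap_edge in the frame of lip_edge above 0.005 m and angle between container's own z axis and vertical below 0.05 rad and linear speed of container below 0.02 m/s and height (world z) of container below 0.006 m); the robot touches nothing.
It fails at once if the container is lifted or tipped (height (world z) of container above 0.015 m or angle between container's own z axis and vertical above 0.2 rad).
It fails at once if the container is shoved more than 60 mm away (distance of container from where it was at the start of the episode above 0.06 m).
It fails at once if the blender jar is moved by more than 30 mm (distance of blender_jar from where it was at the start of the episode above 0.03 m).
It fails at once if the tumbler is moved by more than 30 mm (distance of tumbler from where it was at the start of the episode above 0.03 m).
It fails at once if the spoon is moved by more than 30 mm (distance of spoon from where it was at the start of the episode above 0.03 m).
It also fails if it takes over 40 s, if anything falls off the work surface, if the arm or the gripper's body presses on something with over 40 N, if the wrist force passes 120 N, or if a joint passes its speed limit or range.

## Working session

There is one attempt and no reset: what is moved stays moved. The work goes in short steps, Python scripts to look and compute and a tool call to move; the robot and the scene stay as the last step left them, time stands still between calls to the robot, and variables do not carry over. Pictures are saved under pics/ and viewed, at most 10 in all, crops included, and the job is handed in when it is done.

Besides the shell and the picture viewer there is one more tool, called after "Request:" by a JSON object that holds its "op" and its "data". carry_out: Moves the arm, as the interface text tells. Its arguments: {"type":"object","properties":{"plan":{"type":"array"}},"required":["plan"]}

```bash
mkdir -p pics; python3 - <<'E'
from rig import bot,cams
import cv2,numpy as np
o=bot.get_obs();print(o['t'],o['ee_pos'],o['tcp_rot'],o['width'])
ims=[]
for n in ['scene','top']:
    p,d=cams.camera(n);np.savez(f'{n}.npz',p=p,d=d,**cams.camera_model(n));ims.append(p)
    print(n,cams.camera_model(n))
cv2.imwrite('pics/a.png',cv2.resize(np.vstack(ims),(512,768))[:, :] if 0 else np.hstack([cv2.resize(i,(400,300)) for i in ims]))
cv2.imwrite('pics/scene.png',ims[0]);cv2.imwrite('pics/top.png',ims[1])
E
```

```text
0.0 [ 277.03736918 -587.22622963  196.65488799] [-9.43305087e-04  9.75798739e-01  2.18668353e-01 -2.86429655e-04] 1.0009853253243672
scene {'K': array([[393.20738557,   0.        , 247.4519168 ],
       [  0.        , 393.20738557, 193.13458071],
       [  0.        ,   0.        ,   1.        ]]), 'world_to_cam': array([[-4.19135090e-01,  9.07915202e-01, -3.97020181e-03,
         2.51956929e+02],
       [ 7.80226985e-01,  3.57945301e-01, -5.12953228e-01,
        -4.10347781e+02],
       [-4.64296918e-01, -2.18094356e-01, -8.58407376e-01,
         1.37143945e+03],
       [ 0.00000000e+00,  0.00000000e+00,  0.00000000e+00,
         1.00000000e+00]])}
top {'K': array([[360.29754728,   0.        , 252.71184621],
       [  0.        , 360.29754728, 192.6083697 ],
       [  0.        ,   0.        ,   1.        ]]), 'world_to_cam': array([[-9.90921685e-03, -9.99879284e-01,  1.19676911e-02,
         1.32785558e+01],
       [-9.91384294e-01,  8.26036628e-03, -1.30724701e-01,
         6.02377151e+02],
       [ 1.30610063e-01, -1.31599604e-02, -9.91346472e-01,
         1.13806339e+03],
       [ 0.00000000e+00,  0.00000000e+00,  0.00000000e+00,
         1.00000000e+00]])}
```

View pics/scene.png

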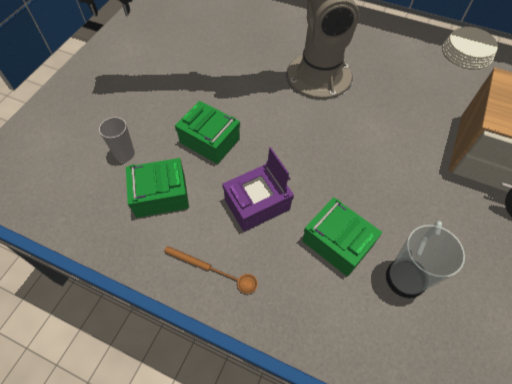

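View pics/top.png

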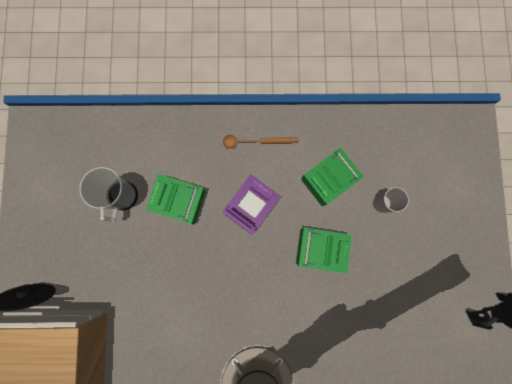

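The purple container is near (252,205) in the top view. Its flap stands on the lower-left side (about 240,218) and the lip is on the upper-right side (265,190). The three green boxes are look-alikes. Next I'll measure the container from depth.

```bash
cat > h.py <<'E'
import numpy as np,cv2
def cloud(p,d,K,T):
    hsv=cv2.cvtColor(p,cv2.COLOR_BGR2HSV)
    m=(hsv[...,0]>125)&(hsv[...,0]<160)&(hsv[...,1]>80)&(d>0)
    v,u=np.nonzero(m);z=d[v,u]
    c=np.c_[(u-K[0,2])*z/K[0,0],(v-K[1,2])*z/K[1,1],z]
    return (c-T[:3,3])@T[:3,:3],np.c_[u,v]
E
python3 - <<'E'
from h import *
for n in ['top','scene']:
    f=np.load(n+'.npz');P,uv=cloud(f['p'],f['d'],f['K'],f['world_to_cam'])
    print(n,len(P),np.histogram(P[:,2],bins=range(-10,200,10))[0])
    a=P[(P[:,2]>70)&(P[:,2]<105)];r=cv2.minAreaRect(a[:,:2].astype(np.float32));print('deck',r)
    print(cv2.boxPoints(r).round())
    b=P[(P[:,2]>115)];print('flap',len(b),b.mean(0),b.max(0))
    q=b[:,:2]-b[:,:2].mean(0);print(np.linalg.svd(q)[2][0], )
    lo=b[b[:,2]<130].mean(0);hi=b[b[:,2]>150].mean(0);print(lo,hi)
    l=P[(P[:,2]>93)&(P[:,2]<103)];print('93-103',np.c_[l].mean(0),len(l))
E
```

```text
top 1248 [  0   0   0   0   0   0   0   0   2 881 189  45   0   0   0  16  60   9
  35  11]
deck ((560.73779296875, 13.1356201171875), (116.42168426513672, 147.4810333251953), 53.00485610961914)
[[467.  11.]
 [585. -78.]
 [655.  15.]
 [537. 104.]]
flap 131 [513.20599752  50.98759579 162.9235329 ] [543.06174231  88.55178897 181.71922283]
[-0.60560317 -0.7957668 ]
[nan nan nan] [514.17209134  51.20576094 165.13034934]
93-103 [597.47083528 -13.41417779  97.97680933] 214
scene 2598 [   0    0   58  101  108  104  110  118  125 1137  301   63   51   52
   41   52   52   50   73    2]
deck ((563.2741088867188, 11.482406616210938), (122.04638671875, 150.03445434570312), 53.17115783691406)
[[467.   8.]
 [587. -82.]
 [660.  15.]
 [540. 105.]]
flap 349 [520.57082033  47.38301845 149.57468605] [547.17672595  83.52797594 180.20309539]
[0.60034664 0.7997399 ]
[520.31611845  45.83713729 122.08702215] [520.50011683  48.29480016 166.5227467 ]
93-103 [594.72879235 -10.68387253  97.1770786 ] 315<stdin>:9: RuntimeWarning: Mean of empty slice.
  ret = um.true_divide(
```

Request:
{"op": "carry_out", "data": {"plan": [[0,0,-0.3275,0.773,-0.857,-0.088,0],[0,0,-0.3275,0.773,-0.857,-0.088,0],[0,0,-0.3275,0.773,-0.857,-0.088,0],[0,0,-0.3275,0.773,-0.857,-0.088,0],[0,0,-0.3275,0.773,-0.857,-0.088,0],[0,0,-0.3275,0.773,-0.857,-0.088,0],[0,0,-0.3275,0.773,-0.857,-0.088,0],[0,0,-0.3275,0.773,-0.857,-0.088,0]]}}

```text
t: 0.77
ee_pos: [373.2, -267.6, 222.9]
tcp_rot: [-0.0, 0.75, 0.662, -0.0]
ft_force: [1.4, -0.2, -0.4]
width: -0.002
grasp_force: 0.0
```

```bash
cat > go.py <<'E'
# target in container frame (mm, z world): prints the row from the present pose
import sys,numpy as np
from scipy.spatial.transform import Rotation as R
from rig import bot
C=np.array([562,12.3]);a=np.deg2rad(-36.9)
ex=np.array([np.cos(a),np.sin(a)]);ey=np.array([-ex[1],ex[0]])
o=bot.get_obs();p=np.array(o['ee_pos']);Rt=R.from_quat(o['tcp_rot'],scalar_first=True)
G=R.from_matrix(np.c_[np.r_[-ex,0],np.r_[ey,0],[0,0,-1]])
d=p[:2]-C;F=np.array(o['ft_force'])
print('t %.2f'%o['t'],'cont xyz',np.round([d@ex,d@ey,p[2]],1),'F cont',np.round([F[:2]@ex,F[:2]@ey,F[2]],1),'w %.2f'%o['width'])
if len(sys.argv)>3:
    x,y,z=map(float,sys.argv[1:4]);t=np.r_[C+x*ex+y*ey,z]
    print('row',np.round((Rt.inv()*G).as_rotvec()/2/np.pi,4),np.round(Rt.inv().apply(t-p)/600,4))
E
python3 go.py -106 0 250
```

```text
t 0.77 cont xyz [  17.1 -337.2  222.9] F cont [ 1.3  0.7 -0.4] w -0.00
row [-1.000e-04 -0.000e+00 -1.672e-01] [ 0.5896  0.1012 -0.0453]
```

Request:
{"op": "carry_out", "data": {"plan": [[0,0,-0.1672,0.59,0.101,-0.045,0],[0,0,-0.1672,0.59,0.101,-0.045,0],[0,0,-0.1672,0.59,0.101,-0.045,0],[0,0,-0.1672,0.59,0.101,-0.045,0],[0,0,-0.1672,0.59,0.101,-0.045,0],[0,0,-0.1672,0.59,0.101,-0.045,0],[0,0,-0.1672,0.59,0.101,-0.045,0],[0,0,-0.1672,0.59,0.101,-0.045,0]]}}

```text
t: 1.43
ee_pos: [471.3, 49.7, 248.1]
tcp_rot: [0.0, 0.34, 0.94, -0.0]
ft_force: [0.9, -1.0, 0.1]
width: -0.002
grasp_force: 0.0
```

```bash
python3 go.py -106 0 250
```

```text
t 1.43 cont xyz [-95.  -24.5 248.1] F cont [ 1.4 -0.3  0.1] w -0.00
row [-0.0001  0.0001 -0.0081] [ 0.0204  0.0399 -0.0032]
```

Request:
{"op": "carry_out", "data": {"plan": [[0,0,0,0,0,0,0],[0,0,0,0,0,0,0],[0,0,0,0,0,0,0]]}}

```text
t: 1.68
ee_pos: [471.0, 47.2, 247.5]
tcp_rot: [-0.0, 0.344, 0.939, -0.001]
ft_force: [0.3, -0.6, 0.8]
width: 0.001
grasp_force: 0.0
```

```bash
python3 go.py -106 0 250; python3 - <<'E'
from rig import bot,cams
from h import *
p,d=cams.camera('wrist');m=cams.camera_model('wrist');np.savez('wrist.npz',p=p,d=d,**m);cv2.imwrite('pics/w1.png',p)
P,uv=cloud(p,d,m['K'],m['world_to_cam'])
C=np.array([562,12.3]);a=np.deg2rad(-36.9);ex=np.array([np.cos(a),np.sin(a)]);ey=np.array([-ex[1],ex[0]])
Q=np.c_[(P[:,:2]-C)@ex,(P[:,:2]-C)@ey,P[:,2]]
for lo in range(80,190,10):
    s=Q[(Q[:,2]>=lo)&(Q[:,2]<lo+10)]
    if len(s)>10: print(lo,len(s),np.percentile(s,[1,50,99],axis=0).round(1).tolist())
E
```

```text
t 1.68 cont xyz [-93.8 -26.7 247.5] F cont [ 0.6 -0.3  0.8] w 0.00
row [-0.0002 -0.0001 -0.0091] [ 0.0229  0.0433 -0.0042]
80 2802 [[-75.8, -60.7, 81.5], [-54.0, 22.6, 86.4], [59.2, 57.1, 88.2]]
90 539 [[-164.7, -263.0, 90.4], [-49.8, 23.0, 96.3], [60.8, 189.8, 99.9]]
100 276 [[-58.9, -49.1, 100.0], [-57.8, 11.0, 102.7], [50.6, 46.0, 109.8]]
110 199 [[-59.3, -49.8, 110.2], [-58.3, -7.3, 115.7], [-57.1, 46.7, 120.0]]
120 27 [[-59.0, -42.7, 120.1], [-58.5, -1.7, 120.9], [-58.1, 43.1, 122.4]]
140 199 [[-67.7, -45.1, 144.7], [-67.0, -1.2, 148.6], [-65.3, 42.4, 149.9]]
150 728 [[-66.9, -45.6, 150.1], [-63.6, -1.9, 155.1], [-60.4, 41.9, 159.9]]
160 402 [[-61.7, -45.6, 160.1], [-59.9, -5.5, 162.9], [-59.0, 42.1, 169.8]]
170 552 [[-60.7, -45.1, 170.2], [-59.6, -5.2, 178.5], [-56.1, 42.0, 180.0]]
180 63 [[-60.8, -45.9, 180.0], [-58.6, -5.6, 180.3], [-56.8, 42.4, 181.2]]
```

View pics/w1.png

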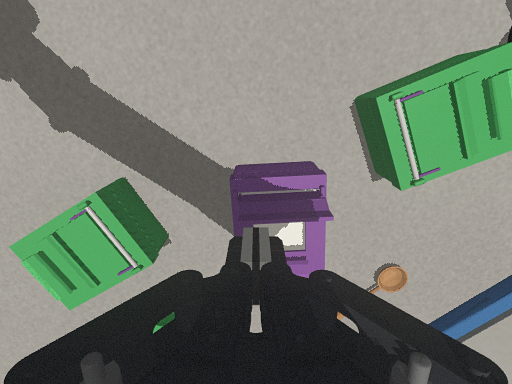

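The wrist view shows the flap nearly upright (edge near row 213, columns 232–332), with the outer face and ridge facing the gripper. Depth puts the outer face at x ≈ -58 mm and the flap centre at y ≈ -1.6 mm. Next I'll square up behind it and lower the tip to z ≈ 124 mm.

Request:
{"op": "carry_out", "data": {"plan": [[0,0,-0.009,0.023,0.041,-0.004,0],[0,0,-0.009,0.023,0.041,-0.004,0],[0,0,-0.009,0.023,0.041,0.05,0],[0,0,-0.009,0.023,0.041,0.1,0],[0,0,-0.009,0.023,0.041,0.15,0],[0,0,-0.009,0.023,0.041,0.206,0],[0,0,-0.009,0.023,0.041,0.206,0],[0,0,-0.009,0.023,0.041,0.206,0]]}}

```text
t: 2.4
ee_pos: [475.3, 73.9, 123.4]
tcp_rot: [-0.002, 0.318, 0.948, -0.001]
ft_force: [0.1, -0.8, -0.1]
width: 0.0
grasp_force: 0.0
```

```bash
python3 go.py -106 -1.6 124
```

```text
t 2.40 cont xyz [-106.3   -2.8  123.4] F cont [ 0.5 -0.6 -0.1] w 0.00
row [-0.0005 -0.0004 -0.0004] [-0.0006  0.002  -0.001 ]
```

Request:
{"op": "carry_out", "data": {"plan": [[0,0,0,-0.044,0.002,0,0],[0,0,0,-0.062,0.002,0,0],[0,0,0,-0.075,0.002,0,0],[0,0,0,-0.0845,0.002,0.001,0],[0,0,0,-0.0945,0.002,0.0045,0],[0,0,0,-0.103,0.002,0.01,0],[0,0,0,-0.111,0.002,0.017,0],[0,0,0,-0.111,0.002,0.017,0]]}}

```text
t: 3.07
ee_pos: [530.9, 35.9, 113.4]
tcp_rot: [-0.0, 0.317, 0.948, -0.0]
ft_force: [-0.1, -0.9, -0.4]
width: -0.001
grasp_force: 0.0
```

```bash
python3 go.py -35.8 -1.6 108; python3 - <<'E'
from rig import cams
from h import *
p,d=cams.camera('scene');m=cams.camera_model('scene');cv2.imwrite('pics/s2.png',cv2.resize(p[100:300,150:410],None,fx=3,fy=3)[:600,:780])
E
```

```text
t 3.07 cont xyz [-39.1   0.2 113.4] F cont [ 0.5 -0.7 -0.4] w -0.00
row [-0.0001 -0.0001 -0.0001] [-0.0054 -0.0029  0.0091]
```

View pics/s2.png

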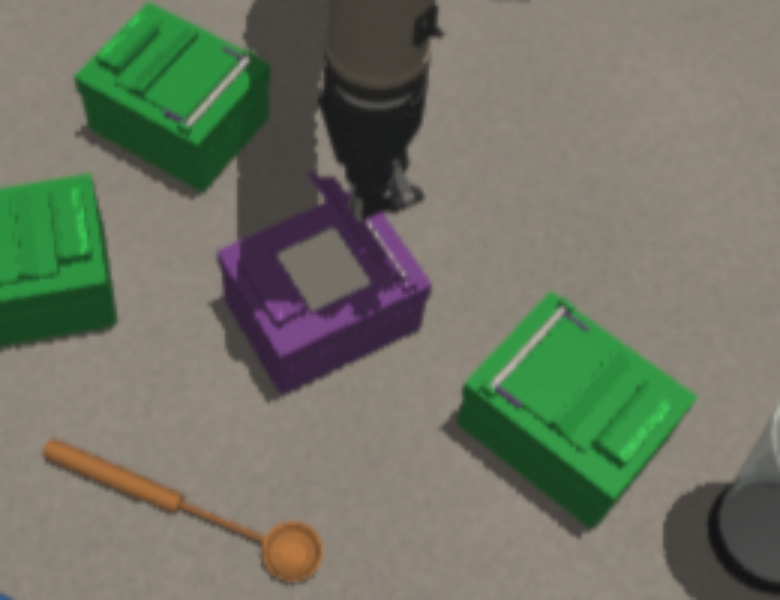

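The flap is leaning forward over the deck (edge near 315,178), the fingertip behind it at (365,205). I'll continue the arc down.

Request:
{"op": "carry_out", "data": {"plan": [[0,0,0,-0.0055,-0.002,0.0087,0],[0,0,0,-0.0103,-0.002,0.0178,0],[0,0,0,-0.0137,-0.002,0.0278,0],[0,0,0,-0.0147,-0.002,0.033,0],[0,0,0,-0.015,-0.002,0.036,0],[0,0,0,-0.015,-0.002,0.036,0]]}}

```text
t: 3.62
ee_pos: [535.9, 30.4, 91.5]
tcp_rot: [-0.001, 0.316, 0.949, -0.0]
ft_force: [-0.1, -0.2, -1.1]
width: -0.002
grasp_force: 0.2
```

```bash
python3 go.py -30 -1.6 90
```

```text
t 3.62 cont xyz [-31.7  -1.2  91.5] F cont [ 0.  -0.3 -1.1] w -0.00
row [-0.0003 -0.0003  0.0001] [-0.0029 -0.0006  0.0025]
```

Request:
{"op": "carry_out", "data": {"plan": [[0,0,0,0,0,0.002,0],[0,0,0,0,0,0.003,0],[0,0,0,0,0,0.004,0],[0,0,0,0,0,0.004,0]]}}

```text
t: 3.95
ee_pos: [537.0, 30.4, 90.2]
tcp_rot: [-0.0, 0.316, 0.949, -0.0]
ft_force: [-0.8, 0.9, 0.7]
width: 0.001
grasp_force: 0.4
```

```bash
python3 go.py -30 -1.6 90; python3 - <<'E'
from rig import cams
from h import *
p,d=cams.camera('scene');cv2.imwrite('pics/s3.png',cv2.resize(p[150:240,205:325],None,fx=6,fy=6))
E
```

```text
t 3.95 cont xyz [-30.9  -0.5  90.2] F cont [-1.2  0.2  0.7] w 0.00
row [-0. -0.  0.] [-0.0014 -0.0018  0.0003]
```

View pics/s3.png

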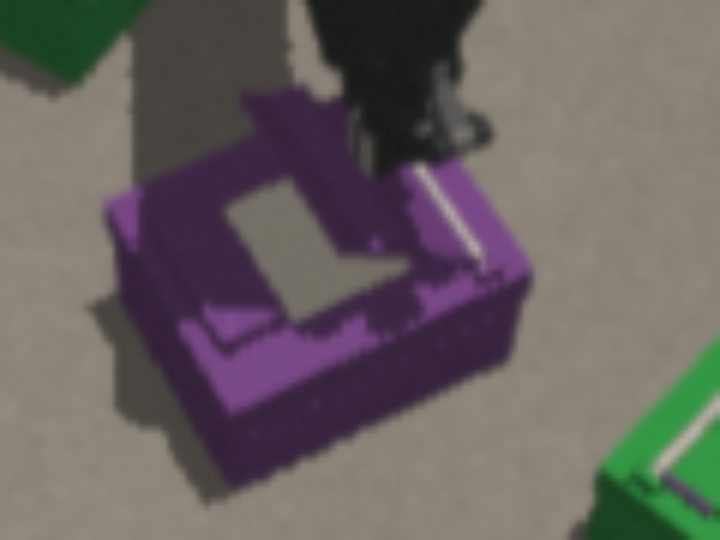

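The flap is still raised at the free edge (245,100 to 350,250), so I'll measure its angle from depth.

```bash
cat > flap.py <<'E'
from rig import cams
from h import *
import sys
C=np.array([562,12.3]);a=np.deg2rad(-36.9);ex=np.array([np.cos(a),np.sin(a)]);ey=np.array([-ex[1],ex[0]])
for n in sys.argv[1:]:
    p,d=cams.camera(n);m=cams.camera_model(n)
    P,uv=cloud(p,d,m['K'],m['world_to_cam'])
    Q=np.c_[(P[:,:2]-C)@ex,(P[:,:2]-C)@ey,P[:,2]]
    s=Q[(abs(Q[:,1])<80)&(abs(Q[:,0])<90)&(Q[:,2]>60)]
    print(n,'deck x,y range',np.percentile(s[:,:2],[0.5,99.5],axis=0).round(1).tolist())
    for lo in range(-80,80,8):
        q=s[(s[:,0]>=lo)&(s[:,0]<lo+8)&(abs(s[:,1])<44)]
        if len(q)>5: print(lo,len(q),np.percentile(q[:,2],[5,25,50,75,95]).round(0), 'z>93 y:',np.percentile(q[q[:,2]>93][:,1],[0,100]).round() if (q[:,2]>93).sum()>4 else '')
E
python3 flap.py top scene
```

```text
top deck x,y range [[-75.6, -57.7], [72.1, 57.4]]
48 16 [84. 86. 89. 98. 99.] z>93 y: [-33. -22.]
56 25 [ 84.  87.  97.  99. 100.] z>93 y: [-34. -10.]
64 30 [82. 84. 86. 87. 90.] z>93 y: 
scene deck x,y range [[-71.8, -59.4], [76.1, 60.4]]
-80 7 [81. 82. 85. 85. 86.] z>93 y: 
-72 49 [81. 83. 84. 85. 87.] z>93 y: 
-64 21 [83. 84. 85. 86. 87.] z>93 y: 
-56 6 [92. 93. 93. 93. 95.] z>93 y: 
-48 34 [ 95.  97.  98. 101. 102.] z>93 y: [-3. 44.]
-40 45 [ 82. 102. 104. 107. 109.] z>93 y: [-40.  43.]
-32 55 [ 84. 108. 111. 113. 115.] z>93 y: [-42.  44.]
-24 33 [ 84. 114. 117. 130. 134.] z>93 y: [-36.  43.]
-16 96 [ 84. 131. 133. 134. 135.] z>93 y: [-43.  44.]
-8 101 [ 83. 133. 134. 135. 137.] z>93 y: [-42.  44.]
0 86 [ 84. 135. 137. 139. 142.] z>93 y: [-44.  42.]
8 84 [ 84. 141. 143. 145. 147.] z>93 y: [-44.  42.]
16 19 [ 83.  84.  84.  85. 144.] z>93 y: 
24 17 [82. 83. 84. 85. 86.] z>93 y: 
32 51 [ 82.  85.  97.  99. 100.] z>93 y: [-35.  32.]
40 98 [ 82.  94.  96.  98. 100.] z>93 y: [-35.  35.]
48 94 [84. 94. 96. 97. 99.] z>93 y: [-36.  36.]
56 91 [83. 93. 96. 98. 99.] z>93 y: [-35.  36.]
64 119 [82. 84. 86. 90. 98.] z>93 y: [-33.  35.]
72 104 [62. 71. 81. 85. 87.] z>93 y:
```

```bash
python3 - <<'E'
from rig import cams,bot
from h import *
C=np.array([562,12.3]);a=np.deg2rad(-36.9);ex=np.array([np.cos(a),np.sin(a)]);ey=np.array([-ex[1],ex[0]])
p,d=cams.camera('scene');m=cams.camera_model('scene');K,T=m['K'],m['world_to_cam']
t=np.r_[bot.get_obs()['ee_pos'],1];c=T@t;uv=K@c[:3];print('tcp proj',uv[:2]/uv[2])
hsv=cv2.cvtColor(p,cv2.COLOR_BGR2HSV)
v,u=np.mgrid[165:190,255:295];v=v.ravel();u=u.ravel();z=d[v,u]
P=(np.c_[(u-K[0,2])*z/K[0,0],(v-K[1,2])*z/K[1,1],z]-T[:3,3])@T[:3,:3]
Q=np.c_[(P[:,:2]-C)@ex,(P[:,:2]-C)@ey,P[:,2]]
k=(hsv[v,u,1]<70)&(Q[:,2]>88)
q=Q[k]
for lo in range(88,170,6):
    s=q[(q[:,2]>=lo)&(q[:,2]<lo+6)]
    if len(s)>2:print(lo,len(s),s.min(0).round(),s.max(0).round())
for r in range(165,190,3): print(r,[('P' if 125<hsv[r,c,0]<160 and hsv[r,c,1]>80 else 'g')+str(int(h)) for c,h in zip(range(255,295,4),Q[:,2].reshape(25,40)[r-165,::4])])
E
```

```text
tcp proj [267.93869936 182.99815325]
88 21 [-56.  -6.  88.] [-50.  33.  93.]
130 7 [-21. -41. 131.] [-16.   9. 134.]
136 12 [-28.  -8. 136.] [-17.  14. 142.]
142 19 [-23.  -7. 143.] [ 16.  32. 148.]
148 7 [-22.  -8. 149.] [-16.  11. 153.]
154 7 [-22.  -6. 156.] [-16.  12. 160.]
160 4 [-18.  -6. 161.] [-15.   9. 166.]
166 13 [-39. -11. 168.] [-15.  15. 172.]
165 ['P133', 'g1', 'g174', 'g208', 'g218', 'g231', 'g226', 'g-2', 'g-2', 'g4']
168 ['P136', 'P114', 'g163', 'g192', 'g175', 'g171', 'g221', 'g4', 'g-1', 'g0']
171 ['P133', 'P135', 'g147', 'g170', 'g179', 'g208', 'g221', 'g215', 'g1', 'g0']
174 ['P135', 'P133', 'g137', 'g148', 'g187', 'g205', 'g214', 'g212', 'g-1', 'g-4']
177 ['P142', 'P135', 'P133', 'g136', 'P175', 'g196', 'P210', 'g0', 'g967', 'g-1']
180 ['P141', 'P135', 'P133', 'P115', 'P102', 'g90', 'P86', 'P84', 'g0', 'g-2']
183 ['g144', 'P139', 'P134', 'P135', 'P107', 'P98', 'g82', 'P84', 'g-4', 'g-1']
186 ['g60', 'P144', 'P136', 'P967', 'P114', 'P102', 'g94', 'P86', 'P82', 'g-2']
189 ['g63', 'g142', 'P141', 'P132', 'P133', 'P106', 'P99', 'g86', 'P83', 'g0']
```

```bash
python3 - <<'E'
from h import *
f=np.load('wrist.npz');p,d,K,T=f['p'],f['d'],f['K'],f['world_to_cam']
tcp=np.array([471,47.2,247.5])
for r in range(224,275,4):
    o=[]
    for c in range(236,284,6):
        z=d[r,c];P=(np.array([(c-K[0,2])*z/K[0,0],(r-K[1,2])*z/K[1,1],z])-T[:3,3])@T[:3,:3]
        o.append(tuple((P-tcp).round().astype(int).tolist()) if 0<z<300 else '-')
    print(r,o)
print(T)
E
python3 go.py
```

```text
224 ['-', (20, -34, -68), (24, -30, -68), '-', '-', '-', '-', '-']
228 ['-', '-', (-11, 3, 41), (-9, 6, 40), (-7, 8, 40), (-5, 10, 40), '-', '-']
232 ['-', '-', (-10, 3, 44), (-9, 6, 45), (-7, 8, 45), (-4, 10, 45), '-', '-']
236 [(-11, -5, 41), (-10, -2, 41), (-10, 3, 49), (-8, 5, 49), (-6, 8, 49), (-5, 10, 50), (1, 10, 41), '-']
240 [(-11, -4, 46), (-12, 1, 53), (-10, 3, 53), (-9, 6, 54), (-7, 8, 53), (-5, 10, 54), (0, 10, 47), (2, 12, 47)]
244 [(-11, -4, 51), (-12, 1, 57), (-10, 3, 57), (-8, 5, 56), (-7, 8, 58), (-5, 10, 57), (0, 10, 50), (2, 12, 51)]
248 [(-11, -4, 54), (-12, 2, 62), (-11, 4, 62), (-9, 6, 62), (-7, 8, 62), (-5, 10, 61), (0, 10, 54), (2, 12, 54)]
252 [(-11, -4, 58), (-11, 1, 63), (-10, 3, 64), (-8, 5, 64), (-7, 8, 64), (-5, 10, 65), (0, 9, 57), (2, 11, 57)]
256 [(-11, -3, 62), (-12, 1, 68), (-10, 4, 68), (-8, 5, 68), (-7, 8, 68), (-5, 10, 68), (0, 10, 62), (1, 12, 62)]
260 [(-11, -3, 65), (-12, 2, 71), (-10, 3, 71), (-8, 5, 70), (-7, 8, 71), (-5, 10, 71), (0, 9, 65), (1, 12, 66)]
264 [(-15, 2, 78), (-12, 2, 75), (-9, 3, 73), (-7, 5, 72), (-5, 6, 72), (-6, 10, 76), (-5, 12, 77), (-4, 14, 77)]
268 [(-15, 2, 81), (-12, 3, 79), (-11, 5, 79), (-5, 3, 71), (-5, 6, 73), (-6, 10, 80), (-6, 13, 82), (-4, 14, 81)]
272 [(-14, 2, 83), (-12, 3, 82), (-11, 5, 82), (-4, 2, 72), (-3, 5, 73), (-6, 10, 81), (-4, 12, 81), (-4, 14, 82)]
[[ 6.46840095e-01  7.62624928e-01 -1.05353361e-03 -3.39796105e+02]
 [ 7.27451711e-01 -6.16591136e-01  3.01047139e-01 -3.69072951e+02]
 [ 2.28936453e-01 -1.95495755e-01 -9.53608678e-01  3.29488508e+02]
 [ 0.00000000e+00  0.00000000e+00  0.00000000e+00  1.00000000e+00]]
t 4.15 cont xyz [-30.8  -0.6  90.2] F cont [-1.4  0.  -0.6] w -0.00
```

```bash
python3 - <<'E'
from rig import cams
from h import *
p,d=cams.camera('wrist');cv2.imwrite('pics/w2.png',cv2.resize(p[100:330,130:400],None,fx=2.6,fy=2.6))
E
```

```text
(no output)
```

View pics/w2.png

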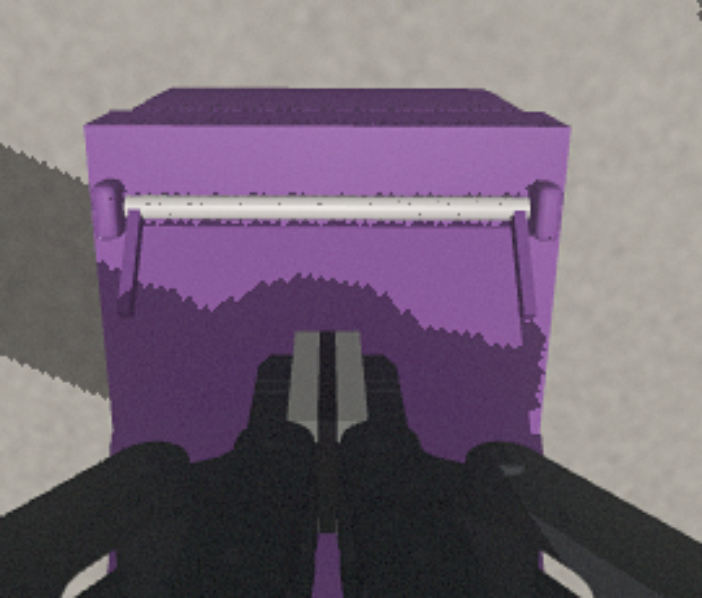

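The wrist view shows the flap still sloping up. The visible finger ends (about 295–360, 332) stop well short of the reported TCP. Depth from both cameras puts the physical tips roughly 35 mm above `ee_pos`, and the force is still only about 1 N. I'll keep lowering in small checked steps.

Request:
{"op": "carry_out", "data": {"plan": [[0,0,0,-0.002,0,0.007,0],[0,0,0,-0.004,0,0.014,0],[0,0,0,-0.005,0,0.02,0],[0,0,0,-0.006,0,0.025,0],[0,0,0,-0.006,0,0.025,0]]}}

```text
t: 4.62
ee_pos: [540.0, 27.7, 74.5]
tcp_rot: [-0.0, 0.317, 0.949, -0.0]
ft_force: [-0.7, 0.1, -0.0]
width: -0.001
grasp_force: 0.1
```

```bash
python3 go.py; python3 flap.py scene | tail -22|head -16; python3 - <<'E'
from rig import cams,bot
from h import *
C=np.array([562,12.3]);a=np.deg2rad(-36.9);ex=np.array([np.cos(a),np.sin(a)]);ey=np.array([-ex[1],ex[0]])
p,d=cams.camera('wrist');m=cams.camera_model('wrist');K,T=m['K'],m['world_to_cam']
o=np.array(bot.get_obs()['ee_pos'])
for r in range(216,250,4):
  z=d[r,252];P=(np.array([(252-K[0,2])*z/K[0,0],(r-K[1,2])*z/K[1,1],z])-T[:3,3])@T[:3,:3]
  print(r,((P-o)[:2]@ex).round(1),(P-o)[2].round(1),P[2].round(1),p[r,252])
E
```

```text
t 4.62 cont xyz [-26.9  -0.9  74.5] F cont [-0.7 -0.3 -0. ] w -0.00
scene deck x,y range [[-71.6, -59.0], [76.1, 60.2]]
-80 6 [83. 84. 84. 85. 86.] z>93 y: 
-72 39 [81. 83. 84. 85. 86.] z>93 y: 
-64 17 [81. 83. 84. 85. 85.] z>93 y: 
-48 38 [92. 94. 94. 95. 97.] z>93 y: [ 4. 44.]
-40 33 [ 95.  97.  98.  99. 101.] z>93 y: [ 3. 42.]
-32 47 [ 83. 100. 101. 103. 105.] z>93 y: [-43.  43.]
-24 61 [ 83. 103. 105. 106. 109.] z>93 y: [-42.  44.]
-16 54 [ 83. 106. 109. 110. 157.] z>93 y: [-43.  43.]
-8 93 [ 84. 119. 121. 122. 123.] z>93 y: [-43.  44.]
0 104 [ 84. 120. 121. 122. 123.] z>93 y: [-43.  43.]
8 100 [ 84. 119. 121. 122. 123.] z>93 y: [-44.  43.]
16 86 [ 82. 123. 124. 126. 126.] z>93 y: [-41.  41.]
24 57 [ 82.  86. 125. 127. 129.] z>93 y: [-42.  44.]
32 51 [ 83.  85.  97.  99. 102.] z>93 y: [-36.  34.]
40 95 [83. 94. 97. 98. 99.] z>93 y: [-35.  35.]
216 -10.9 25.2 100.1 [101  61  91]
220 -9.1 26.9 101.8 [103  61  92]
224 -6.6 26.8 101.8 [101  62  89]
228 -10.6 40.5 115.4 [105 106 107]
232 -10.7 45.3 120.3 [95 97 97]
236 -10.8 50.0 124.9 [83 80 83]
240 -10.2 53.0 127.9 [82 83 87]
244 -10.4 57.4 132.3 [66 63 67]
248 -10.5 61.2 136.1 [68 66 68]
```

The flap is now at about 24° and follows the tip. The true tip end is about 33 mm above `ee_pos`, so flat should be at TCP z ≈ 57.

Request:
{"op": "carry_out", "data": {"plan": [[0,0,0,-0.001,0,0.007,0],[0,0,0,-0.002,0,0.014,0],[0,0,0,-0.002,0,0.02,0],[0,0,0,-0.002,0,0.025,0],[0,0,0,-0.002,0,0.025,0]]}}

```text
t: 5.13
ee_pos: [540.7, 27.2, 59.5]
tcp_rot: [-0.0, 0.317, 0.949, -0.0]
ft_force: [0.1, 0.2, 0.7]
width: -0.001
grasp_force: 0.3
```

```bash
python3 go.py; python3 flap.py scene | sed -n 3,18p
```

```text
t 5.13 cont xyz [-26.   -0.8  59.5] F cont [-0.   0.3  0.7] w -0.00
-64 12 [81. 82. 85. 86. 87.] z>93 y: 
-48 28 [88. 89. 90. 91. 92.] z>93 y: 
-40 34 [89. 90. 90. 91. 93.] z>93 y: 
-32 37 [89. 90. 91. 92. 94.] z>93 y: 
-24 64 [89. 90. 92. 93. 94.] z>93 y: [-44.  39.]
-16 85 [89. 91. 93. 93. 96.] z>93 y: [-43.  43.]
-8 68 [90. 92. 93. 94. 96.] z>93 y: [-44.  42.]
0 90 [ 98. 100. 101. 102. 104.] z>93 y: [-42.  43.]
8 102 [ 93.  97.  98.  99. 101.] z>93 y: [-43.  44.]
16 98 [90. 94. 95. 96. 98.] z>93 y: [-44.  43.]
24 98 [91. 95. 96. 97. 99.] z>93 y: [-43.  44.]
32 86 [ 84.  94.  96.  98. 101.] z>93 y: [-43.  42.]
40 94 [ 83.  95.  97.  98. 100.] z>93 y: [-35.  35.]
48 88 [ 85.  96.  97.  98. 100.] z>93 y: [-35.  35.]
56 95 [84. 94. 96. 98. 99.] z>93 y: [-36.  36.]
64 119 [82. 84. 86. 90. 97.] z>93 y: [-34.  34.]
```

Request:
{"op": "carry_out", "data": {"plan": [[0,0,0,0,0,0.002,0],[0,0,0,0,0,0.004,0],[0,0,0,0,0,0.005,0],[0,0,0,0,0,0.005,0],[0,0,0,0,0,0.005,0]]}}

```text
t: 5.6
ee_pos: [540.9, 27.3, 57.2]
tcp_rot: [-0.0, 0.317, 0.949, -0.0]
ft_force: [0.2, -0.9, 0.4]
width: 0.002
grasp_force: 0.3
```

```bash
python3 go.py
```

```text
t 5.60 cont xyz [-25.8  -0.7  57.2] F cont [ 0.7 -0.6  0.4] w 0.00
```

Request:
{"op": "carry_out", "data": {"plan": [[0,0,0,0,0,0.002,0],[0,0,0,0,0,0.003,0],[0,0,0,0,0,0.003,0],[0,0,0,0,0,0.003,0]]}}

```text
t: 5.93
ee_pos: [541.1, 27.3, 56.2]
tcp_rot: [0.0, 0.317, 0.949, -0.0]
ft_force: [-1.5, -0.4, 7.6]
width: 0.003
grasp_force: 3.5
```

```bash
python3 go.py; python3 flap.py scene | sed -n 3,15p
```

```text
t 5.93 cont xyz [-25.7  -0.6  56.2] F cont [-1.  -1.2  7.6] w 0.00
-72 29 [82. 84. 84. 85. 87.] z>93 y: 
-64 13 [82. 84. 84. 85. 86.] z>93 y: 
-56 6 [85. 86. 86. 88. 89.] z>93 y: 
-48 27 [87. 88. 90. 90. 92.] z>93 y: 
-40 30 [87. 89. 89. 90. 92.] z>93 y: 
-32 41 [87. 88. 89. 91. 92.] z>93 y: 
-24 64 [87. 88. 89. 91. 92.] z>93 y: 
-16 81 [86. 88. 89. 90. 93.] z>93 y: 
-8 81 [86. 88. 90. 90. 92.] z>93 y: 
0 75 [92. 95. 96. 98. 99.] z>93 y: [-44.  44.]
8 108 [90. 91. 93. 95. 97.] z>93 y: [-44.  43.]
16 101 [86. 88. 89. 90. 93.] z>93 y: 
24 91 [86. 88. 89. 90. 91.] z>93 y:
```

The flap lies flat (about 89 mm along its length) with 7.6 N pressing. Next I'll push along +x to meet the ridge.

Request:
{"op": "carry_out", "data": {"plan": [[0,0,0,-0.004,0,0,0],[0,0,0,-0.008,0,0,0],[0,0,0,-0.012,0,0,0],[0,0,0,-0.016,0,0,0],[0,0,0,-0.02,0,0,0],[0,0,0,-0.024,0,0,0],[0,0,0,-0.027,0,0,0],[0,0,0,-0.027,0,0,0]]}}

```text
t: 6.65
ee_pos: [554.0, 17.6, 56.1]
tcp_rot: [-0.0, 0.317, 0.949, -0.0]
ft_force: [-1.5, -1.0, 6.6]
width: 0.0
grasp_force: 3.2
```

```bash
python3 go.py; python3 flap.py scene | sed -n 1,15p
```

```text
t 6.65 cont xyz [-9.6 -0.6 56.1] F cont [-0.6 -1.7  6.6] w 0.00
scene deck x,y range [[-72.6, -59.1], [76.2, 60.7]]
-80 16 [80. 81. 83. 84. 86.] z>93 y: 
-72 79 [81. 83. 84. 85. 87.] z>93 y: 
-64 25 [83. 84. 85. 85. 86.] z>93 y: 
-56 11 [81. 82. 84. 85. 86.] z>93 y: 
-48 30 [83. 83. 84. 85. 86.] z>93 y: 
-40 21 [82. 82. 84. 85. 86.] z>93 y: 
-32 27 [87. 88. 89. 90. 91.] z>93 y: 
-24 36 [ 86.  88.  89.  90. 120.] z>93 y: 
-16 42 [ 86.  89.  89.  91. 205.] z>93 y: 
-8 54 [87. 88. 89. 90. 91.] z>93 y: 
0 87 [ 86.  88.  90.  91. 122.] z>93 y: [-37.  43.]
8 83 [87. 88. 89. 90. 92.] z>93 y: 
16 76 [ 92.  95.  97.  98. 100.] z>93 y: [-43.  43.]
24 104 [88. 91. 93. 94. 97.] z>93 y: [-44.  41.]
```

Friction alone carried the flap along. The ridge is now at x ≈ 17, so it is essentially home. I'll nudge a bit further to confirm it reaches the stop.

Request:
{"op": "carry_out", "data": {"plan": [[0,0,0,-0.004,0,0,0],[0,0,0,-0.007,0,0,0],[0,0,0,-0.007,0,0,0]]}}

```text
t: 6.95
ee_pos: [556.0, 16.7, 56.0]
tcp_rot: [-0.002, 0.316, 0.949, 0.0]
ft_force: [-4.6, 1.4, 7.5]
width: 0.001
grasp_force: 4.2
```

```bash
python3 go.py; python3 flap.py scene | sed -n 1,18p
```

```text
t 6.95 cont xyz [-7.4 -0.1 56. ] F cont [-4.5 -1.6  7.5] w 0.00
scene deck x,y range [[-72.4, -59.1], [76.2, 60.5]]
-80 19 [82. 83. 84. 85. 86.] z>93 y: 
-72 75 [82. 83. 84. 85. 86.] z>93 y: 
-64 32 [82. 83. 85. 86. 87.] z>93 y: 
-56 11 [81. 84. 85. 86. 87.] z>93 y: 
-48 27 [82. 83. 84. 86. 87.] z>93 y: 
-40 23 [83. 84. 85. 86. 87.] z>93 y: 
-32 24 [86. 88. 89. 90. 91.] z>93 y: 
-24 28 [87. 88. 89. 90. 91.] z>93 y: 
-16 41 [ 86.  88.  89.  90. 216.] z>93 y: 
-8 56 [86. 88. 89. 90. 91.] z>93 y: 
0 78 [86. 88. 89. 90. 92.] z>93 y: 
8 79 [87. 88. 89. 90. 92.] z>93 y: 
16 80 [93. 95. 96. 97. 98.] z>93 y: [-43.  44.]
24 103 [90. 91. 93. 94. 97.] z>93 y: [-44.  43.]
32 79 [ 87.  89.  91.  98. 100.] z>93 y: [-44.  34.]
40 95 [88. 94. 96. 98. 99.] z>93 y: [-35.  34.]
48 93 [85. 95. 97. 98. 99.] z>93 y: [-36.  34.]
```

The stop is reached: the horizontal force rose to 4.5 N and the container did not move. I'll lift straight off, then check.

Request:
{"op": "carry_out", "data": {"plan": [[0,0,0,0,0,-0.002,0],[0,0,0,0,0,-0.005,0],[0,0,0,0,0,-0.01,0],[0,0,0,0,0,-0.03,0],[0,0,0,0,0,-0.08,0],[0,0,0,0,0,-0.14,0],[0,0,0,0,0,-0.2,0],[0,0,0,0,0,-0.2,0]]}}

```text
t: 7.67
ee_pos: [562.8, 16.1, 183.8]
tcp_rot: [0.007, 0.317, 0.949, 0.002]
ft_force: [0.7, 0.4, -0.3]
width: 0.0
grasp_force: 0.0
```

```bash
python3 go.py; python3 flap.py scene | sed -n 1,18p;  python3 - <<'E'
from rig import cams
from h import *
p,d=cams.camera('scene');cv2.imwrite('pics/s4.png',cv2.resize(p[150:240,205:325],None,fx=6,fy=6))
E
```

```text
t 7.67 cont xyz [ -1.6   3.5 183.8] F cont [ 0.3  0.8 -0.3] w 0.00
scene deck x,y range [[-72.8, -59.1], [76.1, 60.2]]
-80 16 [81. 83. 84. 84. 85.] z>93 y: 
-72 81 [82. 83. 84. 85. 87.] z>93 y: 
-64 34 [82. 83. 84. 85. 87.] z>93 y: 
-56 37 [82. 83. 84. 85. 87.] z>93 y: 
-48 80 [82. 83. 84. 85. 87.] z>93 y: 
-40 63 [82. 84. 85. 86. 87.] z>93 y: 
-32 84 [88. 89. 90. 91. 93.] z>93 y: 
-24 90 [88. 89. 91. 92. 93.] z>93 y: 
-16 80 [88. 90. 90. 92. 94.] z>93 y: [-32.  34.]
-8 94 [88. 90. 91. 92. 94.] z>93 y: [-37.  34.]
0 87 [89. 90. 91. 92. 94.] z>93 y: [-37.  44.]
8 79 [88. 91. 92. 93. 94.] z>93 y: [-42.  43.]
16 81 [ 96.  98. 100. 100. 102.] z>93 y: [-43.  44.]
24 109 [ 92.  94.  96.  97. 100.] z>93 y: [-43.  44.]
32 86 [ 90.  93.  95.  98. 101.] z>93 y: [-38.  42.]
40 97 [90. 95. 97. 98. 99.] z>93 y: [-43.  43.]
48 99 [84. 94. 96. 98. 99.] z>93 y: [-43.  44.]
```

View pics/s4.png

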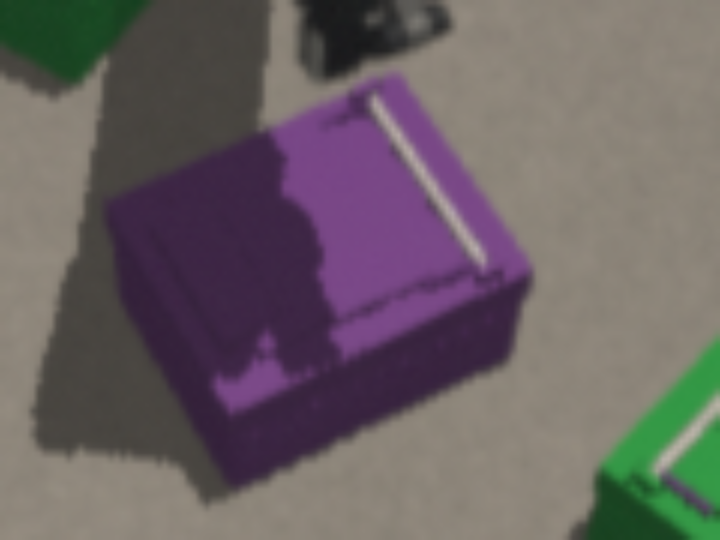

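The flap is down and held beneath the lip, with the ridge still at x ≈ 16–17 and a rise of only about 0.03 rad. The gripper is well clear above, so I'll hand in.

```bash
python3 -c "
from rig import bot
print(bot.hand_in())"
```

```text
the job is handed in; nothing more can be done
None
```

The purple container is closed and the job is handed in, but no verdict came back. In the last check the flap lay flat with its edge tucked about 10 mm under the lip, and the container had not moved.

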